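Unbolt the token box and flip its lid back

ROBOT

A 6-joint arm with a two-finger parallel gripper is mounted at the origin on a cart in front of the work surface, level with it; the furniture and walls round the work are solid. World frame = base frame: x ahead of the robot, y to its left, z up, the work surface at z = 0. Lengths are in m, angles in rad, forces in N, time in s.
With the tool pointing down it reaches from about 0.425 to 0.95 m from the base axis. Payload 3.5 kg.
Tool frame: the origin (TCP) lies at the very end of the fingers, on their centre line; the grasp point (between the pads) lies ctrl.pinch_z behind it (ctrl.pinch_z is the distance from the TCP to the grasp point, in m); z points along the fingers, y is the line along which they close (so a half turn about z gives the same grasp; the last joint's range is limited). The gripper opens to 85 mm and grips with 20 to 120 N. Pads are 22 mm wide; open, the fingers measure 114 mm over their backs; the gripper's body (76 mm by 85 mm) begins 54 mm behind the grasp point. The pads swing forward as they close: fully open they stand 13 mm farther back than shut.
Start: joints at [-1.461, 0.286, 1.577, -0, 1.279, -0.15], TCP at [0.173, -0.652, 0.231] pointing down, gripper open.
Joint ranges: [-2.77, 2.77], [-0.9, 2.22], [0.21, 2.48], [-1.53, 4.67], [0.24, 2.81], [-2.84, 2.84]. Speed limits (rad/s): [2.79, 2.79, 3.14, 3.14, 3.14, 3.14].

INTERFACE

Orientations are given as a unit quaternion [x, y, z, w].
In Python, from plant import ctrl gives the robot as it stands.
- The arm moves only by the tool inch_along, called after "Emit:" by a JSON object that holds its "method" and its "body". Schema: {"type":"object","properties":{"segments":{"type":"array","items":{"type":"array","items":{"type":"array","items":{"type":"number"},"minItems":7,"maxItems":7},"minItems":1,"maxItems":10},"minItems":1,"maxItems":1},"squeeze":{"type":"number"},"only":{"type":"string"},"quiet":{"type":"boolean"},"lines":{"type":"string"}},"required":["segments"],"additionalProperties":false}. segments is a list that holds a single list of rows (three levels of brackets), with 1 to 10 rows, each of 7 numbers: dx, dy, dz in shares of 0.75 m (1.0 is 0.75 m), then a rotation vector rx, ry, rz in a scale on which 1.0 is 2 rad, then the opening from 0.0 (shut) to 1.0 (fully open); each row is the pose to reach, as a shift and turn from the pose commanded when the call began, along the tool's axes at that moment; what a row does not reach only later rows make up. A row lasts 1/8 s, in which the tool goes at most 0.0625 m and 0.188 rad, less where a joint would pass 70% of its speed; a pose out of reach is approached as far as the arm can. The fingers move at their own pace and stop on an object; squeeze is the grip in N (left out, the last holds). Time passes only in rows, so rows that do not move let the fingers close. The tool returns the time, the measured TCP pose, the force, the opening and the grip force at its end. only (a regular expression) keeps the lines of the reply that match it, lines (a string "A,B") keeps lines A to B, and quiet returns only ok. No shift or turn number may pass 1 either way. Input that does not fit is refused with a message, and nothing moves.
- ctrl.get_state(): the state, without advancing time (a new reading comes with each control period).
- ctrl.read_camera(name): name is "side" or "top"; returns a dict with "pixels" (384x512x3 uint8, red, green, blue), "camera_matrix" (3x3 intrinsics, pixels), "xyz" and "orientation" of the camera in the world. Camera axes: x right, y down, z forward; pixel columns grow to the right and rows downward; lengths in m; the calibration is good to about 2 mm. A picture is of the moment at which its call begins. There is no depth.
- ctrl.sign_off(): hands the job in; it is judged then, once.
Trained networks look in the newest picture that a camera, given by its name, has taken for a name from the list of things; names that differ only in an ending like _2 or _b are one class to them, and where a whole thing is asked for, a point or a joint stands for the part that bears it (a point fixed in the world has none). Each returns a list of dicts, best first, with "conf" (0 to 1); they miss things now and then, are a little off and sometimes report something else, mostly with a low value. They report only what shows in the picture. A call takes as long as a camera call.
- ctrl.recognise(camera, thing): "position" ([x, y, z] in m, in world coordinates, good to about 4 mm: the middle of the surface that is visible of it).
- ctrl.masks_of(camera, thing): "region" (384x512 bool, what is visible of it).
- ctrl.mark_of(camera, thing): "position" ([x, y, z] in m, in world coordinates, good to about 4 mm: a listed point, or the origin of a listed thing).
The state is a dict: "time": time; "qpos": joint angles; "dq": joint speeds; "joint_efforts": joint torques, N m; "eef_pos": TCP position; "tcp_rot": TCP orientation; "contact_force": force on the tool from outside, world axes, zero at the start; "wrist_torque": the same for the moment, N m; "opening": opening from 0.0 (shut) to 1.0 (fully open); "finger_force": force on a finger pad.
Only numpy, scipy, OpenCV 4.12 (cv2) and the standard library are available. Lean on these libraries where they do the work, as an engineer would, in place of code of your own. Each camera call takes 0.05 s, during which the arm holds its last target. There are 200 camera calls.

TASK

Open the token box on the counter for the evening shift: with a fingertip push the little bolt on its front all the way to your left, then lift the lid from the front and tip it over backwards past its balance point, so that it rests open on its stop by its own weight. Push gently, grip nothing, do not lift, tilt or shove the box, and leave the bottle, glass and other things around it as they stand.

Things in the scene. Friction and masses are not known exactly. Their poses are not given: they have to be found in the camera images.
- token_box: Dark oak token box with lid, bolt and hasp, 138 mm deep, 196 mm wide, 88 mm high shut, about 5 kg, standing loose on the counter. Its origin is that of box_base, but its axes are turned 0.07 rad clockwise from its walls: use box_base for directions. Stacks of brass tokens inside, all below 50 mm.
- box_base (a point): Centre of the box's underside. Axes: x from the front wall (which faces the robot) to the hinged back, y along the front to the box's left seen from the robot, z up. In these axes: front wall's face at x = -0.060; back wall's at 0.066; shut lid x = -0.065 to 0.063, y = -0.098 to 0.098, z = 0.076 to 0.088.
- lid_hinge (a point): Middle of the lid's hinge line along the back of the box: (0.068, 0, 0.076) in the axes of box_base; the hinge line runs along y. Axes as box_base; it does not turn with the lid.
- lid_tab (a point): Middle of the lower front edge of the thin brass lifting tab (22 mm wide along y, 4 mm thick) on the lid's front. It stands 11 mm out from the lid's edge, 16 mm out from the front wall, with nothing below it. Turns with the lid; shut it is at (-0.076, 0, 0.080) in the axes of box_base, axes alike. 0.144 m from the hinge line.
- token_box_lid (a joint): Lid angle, rad: 0 shut, grows as its front edge rises, stop at 1.745 (leaning back). About 0.22 kg; 1.3 N up at the tab lifts it. It balances at about 1.53: let go below, it falls shut; let go beyond about 1.6, it sinks back on its stop. Easy-running hinge. With the bolt home its play is about 0.02.
- bolt_knob (a point): Centre of the 14 mm brass ball knob of the barrel bolt on the front wall, left of the tab, 34 mm out from the wall on a thin stem. Bolt home: (-0.094, 0.074, 0.061) in the axes of box_base, axes alike; moves along +y when drawn. To its right: bolt guides at y = 0.048 to 0.067, out to x = -0.078.
- hasp_eye (a point): Middle of the brass eye that hangs from the lid on a strap and that the bolt runs through: 7 mm wide along y, out to 21 mm from the front wall, 17 mm high; shut it is at (-0.073, 0.038, 0.054) in the axes of box_base. Turns with the lid.
- bolt (a joint): Bolt travel, m: 0 home (through the hasp's eye, holding the lid down), 0.019 fully drawn to the box's left (+y of box_base), where a stop ends it. The eye is free from about 0.012. Slides with about 1 N of friction, no spring; it stays where it is left.
- bottle_1: Bystander: amber bottle, 61 mm across, 250 mm tall, standing to the right of the box; origin at the centre of its underside.
- jigger: Bystander: steel hourglass jigger, 43 mm across, 76 mm tall, standing to the right of the box; origin at the centre of its underside.
- matchbox: Bystander: red matchbox, 56 x 36 x 14 mm, lying in front of the box's right end; origin at the centre of its underside.
- cork_1: Bystander: bottle cork standing on end, 22 mm across, 42 mm tall, to the right of the box; origin at the centre of its underside.
- coaster_stack: Bystander: low stack of round white coasters, 97 mm across, 15 mm high, lying on the counter to the left of the box; origin at the centre of its underside.
- wine_glass_3: Bystander: clear wine glass, 62 mm across, 165 mm tall, standing on the counter to the left of the box; origin at the centre of its underside.

How it is judged:
By the outcome, as a careful person would: the job done as asked, in the order asked, and still so for the second after the job is handed in, with the robot touching nothing.
It also fails if it takes over 51 s, if anything falls off the work surface, if the arm or the gripper's body presses on something with over 40 N, if the wrist force passes 120 N, or if a joint passes its speed limit or range.

## Working session

There is one attempt and no reset: what is moved stays moved. The work goes in short steps, Python scripts to look and compute and a tool call to move; the robot and the scene stay as the last step left them, time stands still between calls to the robot, and variables do not carry over. Pictures are saved under pics/ and viewed, at most 10 in all, crops included, and the job is handed in when it is done.

```bash
ls; mkdir -p pics
```

Run:
```python
from plant import ctrl
import cv2, numpy as np
for c in("side","top"):
    r=ctrl.read_camera(c); cv2.imwrite(f"pics/{c}0.png",r["pixels"][:,:,::-1]); print(c,np.round(r["xyz"],3),np.round(r["orientation"],3),r["camera_matrix"][0][0])
    for t in("box_base","lid_hinge","lid_tab","bolt_knob","hasp_eye","bottle_1","jigger","matchbox","cork_1","coaster_stack","wine_glass_3"):
        print(t,[(np.round(d["position"],3).tolist(),round(d["conf"],2)) for d in ctrl.mark_of(c,t)[:2]])
s=ctrl.get_state();print(s);print(ctrl.pinch_z)
```

```text
pics
side [ 0.532 -0.696  0.736] [ 0.911 -0.009  0.001 -0.413] 428.150458977708
box_base [([0.422, -0.224, 0.002], 0.38)]
lid_hinge [([0.622, -0.125, 0.077], 0.67)]
lid_tab [([0.478, -0.09, 0.081], 0.78)]
bolt_knob [([0.478, -0.013, 0.06], 0.5)]
hasp_eye [([0.494, -0.056, 0.053], 0.86)]
bottle_1 [([0.526, -0.285, -0.002], 0.69), ([0.593, 0.311, -0.002], 0.27)]
jigger [([0.463, -0.233, 0.002], 0.82)]
matchbox [([0.492, -0.055, 0.057], 0.75), ([0.381, -0.169, 0.006], 0.61)]
cork_1 [([0.419, -0.224, 0.002], 0.79)]
coaster_stack [([0.453, 0.335, -0.002], 0.78)]
wine_glass_3 [([0.59, 0.312, -0.002], 0.6), ([0.384, -0.167, 0.002], 0.24)]
top [0.298 0.034 1.226] [ 0.713 -0.695  0.073 -0.062] 469.9520437195831
box_base [([0.525, -0.282, 0.0], 0.74)]
lid_hinge [([0.622, -0.123, 0.081], 0.75)]
lid_tab [([0.479, -0.089, 0.082], 0.91), ([0.525, -0.282, 0.002], 0.35)]
bolt_knob [([0.481, -0.013, 0.063], 0.57)]
hasp_eye []
bottle_1 [([0.524, -0.283, 0.003], 0.67)]
jigger [([0.468, -0.232, 0.001], 0.6)]
matchbox [([0.385, -0.164, -0.001], 0.73)]
cork_1 [([0.423, -0.225, 0.0], 0.43)]
coaster_stack [([0.451, 0.335, -0.002], 0.71), ([0.468, -0.235, 0.003], 0.55)]
wine_glass_3 [([0.591, 0.305, -0.004], 0.93)]
{'time': 1.2, 'qpos': array([-1.46104673e+00,  2.86281376e-01,  1.57668532e+00, -1.47853172e-05,
        1.27864414e+00, -1.50008500e-01]), 'dq': array([-6.46387023e-04, -1.71908609e-03,  9.32466928e-04,  8.39868541e-04,
       -1.48756347e-04,  3.30404626e-05]), 'joint_efforts': array([-9.46933069e-04, -4.05962920e+01, -2.92937261e+01, -2.07479197e-04,
        6.21216077e-04, -1.27491116e-06]), 'eef_pos': array([ 0.17338908, -0.65233095,  0.23134525]), 'tcp_rot': array([ 9.91577290e-01,  1.29516324e-01, -6.89493390e-06, -9.23323492e-06]), 'contact_force': array([0.20343099, 0.55493602, 0.02707033]), 'wrist_torque': array([ 0.0159998 ,  0.01227106, -0.02666651]), 'finger_force': 0.0, 'opening': 1.0026377790110979}
0.0187
```

View pics/side0.png

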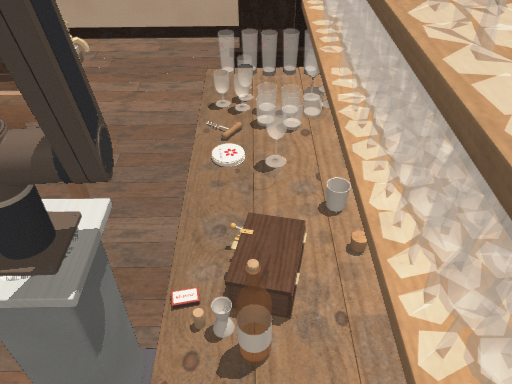

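View pics/top0.png

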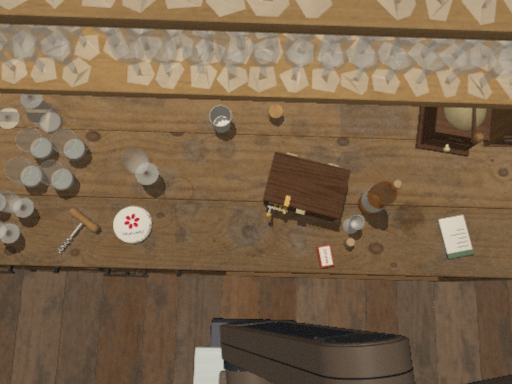

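The side view shows the box at about px (265,262), with the bolt at its front edge (240,230), the bottle, jigger, cork and matchbox to its right, and the glass and coasters far to its left. The top view agrees, with the box at (307,187) and the bolt at (272,210). The tab, hinge, knob and eye marks match the given geometry. Next I fit the box yaw and compute the first approach.

Create h.py:
```python
from plant import ctrl
import numpy as np, sys
from scipy.spatial.transform import Rotation as R
from scipy.optimize import least_squares
P={"h":(.068,0),"t":(-.076,0),"k":(-.094,.074),"e":(-.073,.038)}
M=[("h",.622,-.125),("h",.622,-.123),("t",.478,-.09),("t",.479,-.089),("k",.478,-.013),("k",.481,-.013),("e",.494,-.056)]
def res(p):
    c,s=np.cos(p[2]),np.sin(p[2]); return np.ravel([(p[0]+c*P[n][0]-s*P[n][1]-x,p[1]+s*P[n][0]+c*P[n][1]-y) for n,x,y in M])
F=least_squares(res,[.55,-.1,-.2]); B=F.x; RB=R.from_euler('z',B[2])
def w(b): return RB.apply(b)+[B[0],B[1],0]
def here():
    s=ctrl.get_state(); r=R.from_quat(s["tcp_rot"]); return s,np.array(s["eef_pos"]),r
def goto(b,rot):   # box-frame TCP target and world rotation -> row
    s,p,r=here(); print("row",np.round(r.inv().apply(w(b)-p),4).tolist(),np.round((r.inv()*rot).as_rotvec(),4).tolist())
def boxpose():
    s,p,r=here(); return np.round(RB.inv().apply(p-[B[0],B[1],0]),4), np.round((RB.inv()*r).as_matrix(),3)
DOWN=RB*R.from_matrix(np.array([[-1,0,0],[0,1,0],[0,0,-1]]).T)   # tool x=-bx, y=+by
DOWN2=RB*R.from_matrix(np.array([[1,0,0],[0,-1,0],[0,0,-1]]).T)
```

Run:
```python
from h import *
print(B,np.round(F.fun,4))
goto([-.098,.044,.2],DOWN2); goto([-.098,.044,.2],DOWN)
```

```text
[ 0.55429161 -0.1077741  -0.23514822] [-0.0016  0.0014 -0.0016 -0.0006  0.0024 -0.0001  0.0014 -0.0011  0.0021
 -0.0009 -0.0009 -0.0009 -0.0018  0.0022]
row [0.4427, -0.5137, 0.0314] [-0.0, 0.0, 0.4949]
row [0.4427, -0.5137, 0.0314] [-0.0, -0.0, -2.6467]
```

Careful with the scale: shifts go in shares of 0.75 m and turns go in shares of 2 rad. That gives: -0.475 m is -0.6333, -0.435 m is -0.58, 0.495 rad is 0.2475.

Emit:
{"method": "inch_along", "body": {"segments": [[[0.08, -0.08, 0, 0, 0, 0.025, 0], [0.1333, -0.1467, 0, 0, 0, 0.05, 0], [0.1867, -0.2133, 0, 0, 0, 0.075, 0], [0.24, -0.28, 0.0133, 0, 0, 0.1, 0], [0.2933, -0.34, 0.0133, 0, 0, 0.125, 0], [0.3467, -0.4, 0.0267, 0, 0, 0.15, 0], [0.4, -0.46, 0.0267, 0, 0, 0.175, 0], [0.4533, -0.52, 0.04, 0, 0, 0.2, 0], [0.5067, -0.58, 0.04, 0, 0, 0.225, 0], [0.5467, -0.6333, 0.04, 0, 0, 0.2475, 0]]], "squeeze": 20}}

```text
time: 2.45
eef_pos: [0.4466, -0.0901, 0.2017]
tcp_rot: [0.993, -0.118, 0.001, 0.0]
contact_force: [0.7, -1.5, -0.5]
opening: -0.0
finger_force: 0.0
```

```bash
python3 -c "
from h import *
goto([-.098,.044,.2],DOWN2);print(boxpose(),here()[0]['qpos'])"
```

```text
row [0.0107, -0.0519, 0.0017] [0.0003, -0.0013, -0.0018]
(array([-0.1088, -0.0079,  0.2017]), array([[ 1.   , -0.002,  0.001],
       [-0.002, -1.   , -0.   ],
       [ 0.001,  0.   , -1.   ]])) [-4.22324120e-01 -1.88706207e-01  2.12610098e+00 -3.24885994e-05
  1.20287095e+00  1.38538865e+00]
```

To row units: 0.1 m is 0.1333, 0.09 m is 0.12.

Emit:
{"method": "inch_along", "body": {"segments": [[[0.0133, -0.04, 0, 0, 0, 0, 0], [0.0143, -0.0693, 0, 0, 0, 0, 0], [0.0143, -0.0693, 0.04, 0, 0, 0, 0], [0.0143, -0.0693, 0.08, 0, 0, 0, 0], [0.0143, -0.0693, 0.12, 0, 0, 0, 0], [0.0143, -0.0693, 0.1333, 0, 0, 0, 0], [0.0143, -0.0693, 0.1333, 0, 0, 0, 0]]]}}

```text
time: 3.32
eef_pos: [0.4683, -0.0439, 0.1013]
tcp_rot: [0.993, -0.117, -0.0, -0.0]
contact_force: [0.4, 0.0, 0.7]
opening: -0.002
finger_force: 0.0
```

Run:
```python
from h import *
import cv2
goto([-.098,.044,.05],DOWN2);print(boxpose(),here()[0]['qpos'])
ims=[ctrl.read_camera(c)["pixels"][:,:,::-1] for c in("side","top")]
for c in ("side","top"):
  for t in("bolt_knob","lid_tab"): print(c,t,[(np.round(RB.inv().apply(np.array(d["position"])-[B[0],B[1],0]),3).tolist(),round(d["conf"],2)) for d in ctrl.mark_of(c,t)[:1]])
a=cv2.resize(ims[0][180:330,180:330],(400,400),interpolation=3);b=cv2.resize(ims[1][130:280,230:380],(400,400),interpolation=3)
cv2.imwrite("pics/c1.png",np.hstack([a,b]))
```

```text
row [0.0005, -0.0019, 0.0513] [-0.0001, 0.0008, -0.0002]
(array([-0.0985,  0.0421,  0.1013]), array([[ 1.   , -0.   , -0.001],
       [-0.   , -1.   ,  0.   ],
       [-0.001, -0.   , -1.   ]])) [-3.09608541e-01 -1.52081874e-02  2.16967302e+00  3.03197823e-05
  9.87882545e-01  1.49648937e+00]
side bolt_knob [([-0.096, 0.073, 0.061], 0.54)]
side lid_tab [([-0.076, -0.001, 0.082], 0.81)]
top bolt_knob []
top lid_tab []
```

View pics/c1.png

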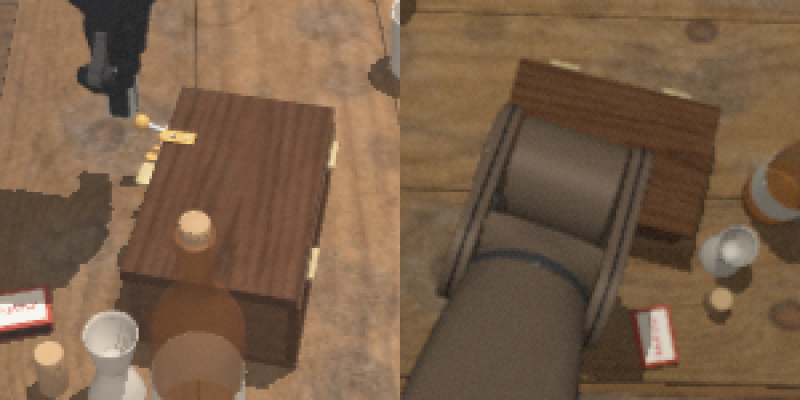

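The fingertip is at crop px (120,100), just right of the knob at (142,121) and in front of the wall. The path down is clear, so I descend and push.

To row units: 0.05 m is 0.0667, 0.045 m is 0.06.

Emit:
{"method": "inch_along", "body": {"segments": [[[0, 0, 0.02, 0, 0, 0, 0], [0, 0, 0.04, 0, 0, 0, 0], [0, 0, 0.06, 0, 0, 0, 0], [0, 0, 0.0667, 0, 0, 0, 0], [0, 0, 0.0667, 0, 0, 0, 0]]]}}

```text
time: 4.25
eef_pos: [0.468, -0.0437, 0.0506]
tcp_rot: [0.993, -0.117, -0.001, -0.0]
contact_force: [-0.6, -0.0, -0.0]
opening: 0.0
finger_force: 0.0
```

Emit:
{"method": "inch_along", "body": {"segments": [[[0, -0.004, 0, 0, 0, 0, 0], [0, -0.008, 0, 0, 0, 0, 0], [0, -0.012, 0, 0, 0, 0, 0], [0, -0.016, 0, 0, 0, 0, 0], [0, -0.02, 0, 0, 0, 0, 0], [0, -0.024, 0, 0, 0, 0, 0], [0, -0.024, 0, 0, 0, 0, 0]]]}}

```text
time: 5.12
eef_pos: [0.4728, -0.0262, 0.0515]
tcp_rot: [0.993, -0.117, 0.0, -0.0]
contact_force: [-0.1, -0.4, 0.2]
opening: 0.003
finger_force: 0.2
```

Run:
```python
from h import *
print(boxpose()[0])
ctrl.read_camera("side")
for t in("bolt_knob","lid_tab"): print(t,[(np.round(RB.inv().apply(np.array(d["position"])-[B[0],B[1],0]),3).tolist(),round(d["conf"],2)) for d in ctrl.mark_of("side",t)[:1]])
```

```text
[-0.0983  0.0604  0.0515]
bolt_knob [([-0.094, 0.083, 0.064], 0.54)]
lid_tab [([-0.077, -0.0, 0.08], 0.7)]
```

To row units: -0.01 m is -0.0133, -0.009 m is -0.012.

Emit:
{"method": "inch_along", "body": {"segments": [[[0, -0.0027, 0, 0, 0, 0, 0], [0, -0.0053, 0, 0, 0, 0, 0], [0, -0.008, 0, 0, 0, 0, 0], [0, -0.0107, 0, 0, 0, 0, 0], [0, -0.012, 0, 0, 0, 0, 0], [0, -0.0133, 0, 0, 0, 0, 0], [0, -0.0133, 0, 0, 0, 0, 0]]]}}

```text
time: 6.15
eef_pos: [0.4749, -0.0165, 0.0513]
tcp_rot: [0.993, -0.117, -0.0, -0.0]
contact_force: [-0.5, -0.4, 0.6]
opening: -0.001
finger_force: 0.3
```

Run:
```python
from h import *
print(boxpose()[0])
ctrl.read_camera("side")
for t in("bolt_knob","lid_tab"): print(t,[(np.round(RB.inv().apply(np.array(d["position"])-[B[0],B[1],0]),3).tolist(),round(d["conf"],2)) for d in ctrl.mark_of("side",t)[:1]])
```

```text
[-0.0984  0.0702  0.0513]
bolt_knob [([-0.092, 0.095, 0.06], 0.38)]
lid_tab [([-0.077, -0.001, 0.082], 0.65)]
```

Emit:
{"method": "inch_along", "body": {"segments": [[[0, -0.0013, 0, 0, 0, 0, 0], [0, -0.002, 0, 0, 0, 0, 0], [0, -0.002, 0, 0, 0, 0, 0]]]}}

```text
time: 6.68
eef_pos: [0.4753, -0.0153, 0.0513]
tcp_rot: [0.993, -0.117, -0.0, 0.0]
contact_force: [-1.3, -0.1, -0.3]
opening: 0.001
finger_force: 0.7
```

To row units: -0.001 m is -0.0013.

Emit:
{"method": "inch_along", "body": {"segments": [[[0, -0.0013, 0, 0, 0, 0, 0], [0, -0.0013, 0, 0, 0, 0, 0]]]}}

```text
time: 6.92
eef_pos: [0.4754, -0.0149, 0.0513]
tcp_rot: [0.993, -0.117, -0.0, 0.001]
contact_force: [-1.8, -5.2, -0.5]
opening: 0.001
finger_force: 2.3
```

Emit:
{"method": "inch_along", "body": {"segments": [[[0, -0.0013, 0, 0, 0, 0, 0], [0, -0.0013, 0, 0, 0, 0, 0]]]}}

```text
time: 7.18
eef_pos: [0.4755, -0.0146, 0.0512]
tcp_rot: [0.993, -0.117, -0.0, 0.002]
contact_force: [-2.4, -8.0, -0.7]
opening: 0.0
finger_force: 3.7
```

```bash
python3 -c "
from h import *
print(boxpose()[0],here()[0]['qpos'])"
```

```text
[-0.0984  0.0723  0.0512] [-0.2426243   0.08467133  2.17814975 -0.00420185  0.87915345  1.56473167]
```

Bolt is against its stop (8 N). Backing off, rising, then rolling the tool so the fingers lean in from the clear right side under the tab.

To row units: 0.1 m is 0.1333, -0.09 m is -0.12, 0.6 rad is 0.3.

Emit:
{"method": "inch_along", "body": {"segments": [[[0, 0.0053, 0, 0, 0, 0, 0], [0, 0.0133, 0, 0, 0, 0, 0], [-0.0133, 0.016, -0.0267, 0, 0, 0, 0], [-0.0267, 0.04, -0.0667, 0, 0, 0, 0], [-0.0267, 0.08, -0.12, 0.05, 0, 0, 0], [-0.0267, 0.1067, -0.12, 0.1, 0, 0, 0], [-0.0267, 0.1333, -0.12, 0.15, 0, 0, 0], [-0.0267, 0.1333, -0.12, 0.2, 0, 0, 0], [-0.0267, 0.1333, -0.12, 0.25, 0, 0, 0], [-0.0267, 0.1333, -0.12, 0.3, 0, 0, 0]]]}}

```text
time: 8.43
eef_pos: [0.4334, -0.1062, 0.1418]
tcp_rot: [0.948, -0.112, 0.036, -0.295]
contact_force: [0.4, 0.4, -0.0]
opening: -0.003
finger_force: 0.0
```

Run:
```python
from h import *
import cv2
ROLL=DOWN2*R.from_rotvec([.6,0,0])
goto([-.110,-.017,.061],ROLL);print(boxpose(),here()[0]['qpos'])
im=ctrl.read_camera("side")["pixels"][:,:,::-1]
for t in("bolt_knob","lid_tab","hasp_eye"): print(t,[(np.round(RB.inv().apply(np.array(d["position"])-[B[0],B[1],0]),3).tolist(),round(d["conf"],2)) for d in ctrl.mark_of("side",t)[:1]])
cv2.imwrite("pics/c2.png",cv2.resize(im[150:350,130:350],(660,600),interpolation=3))
```

```text
row [0.0077, 0.0379, 0.0721] [-0.0032, -0.0022, 0.0002]
(array([-0.1179, -0.0267,  0.1418]), array([[ 1.   ,  0.   ,  0.002],
       [-0.001, -0.824,  0.567],
       [ 0.002, -0.567, -0.824]])) [-0.76430355 -0.0149096   2.17674844  0.52758339  1.34625441  0.82505559]
bolt_knob [([-0.095, 0.094, 0.061], 0.6)]
lid_tab [([-0.15, -0.097, 0.004], 0.75)]
hasp_eye [([-0.072, 0.036, 0.057], 0.59)]
```

View pics/c2.png

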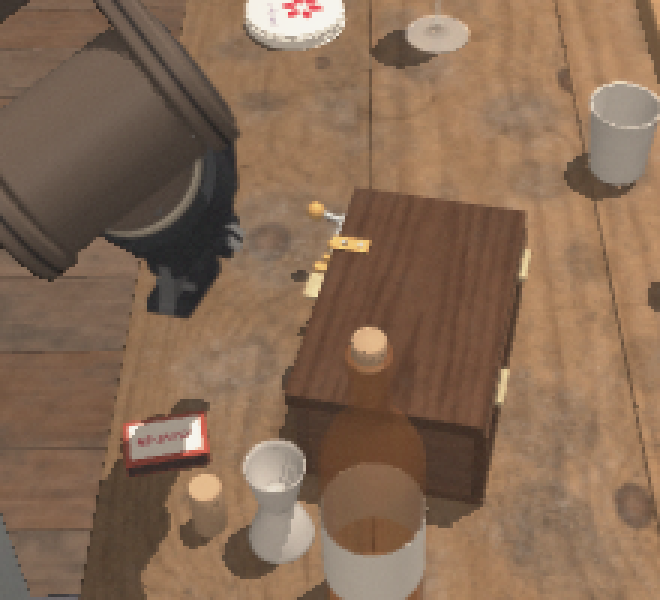

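The picture shows the knob drawn at (317,209), the tab at (313,285) and the fingertip around (175,312). I'll check that against the projected TCP before going in.

Run:
```python
from h import *
r=ctrl.read_camera("side"); K=np.array(r["camera_matrix"]);Rc=R.from_quat(r["orientation"])
def pr(p):
    c=Rc.inv().apply(np.array(p)-r["xyz"]); u=K@c; u=u[:2]/u[2]; return np.round((u-[130,150])*3)
s,p,q=here()
print("tcp",pr(p),"corners",[pr(p+q.apply([a,b,0])).tolist() for a in(-.011,.011) for b in(-.0145,.0145)],"back40",pr(p+q.apply([0,0,-.04])))
print("tab",pr(w([-.076,0,.08])),"knob",pr(w([-.094,.093,.061])), "boxcorner",pr(w([-.065,-.098,.088])))
```

```text
tcp [225. 238.] corners [[213.0, 214.0], [204.0, 257.0], [245.0, 219.0], [236.0, 263.0]] back40 [209. 226.]
tab [303. 284.] knob [314. 208.] boxcorner [278. 390.]
```

The projected TCP lands on the small grey tip at (230,238), so the blob at (175,300) is the gripper's bulging knuckle. I'll cut the tilt to 0.4 rad to keep that knuckle clear of the lid.

```bash
python3 -c "
from h import *
ROLL=DOWN2*R.from_rotvec([.4,0,0])
goto([-.112,-.0215,.056],ROLL)"
```

```text
row [0.0062, 0.0443, 0.0733] [-0.1989, -0.0005, 0.0001]
```

To row units: 0.073 m is 0.0973, 0.058 m is 0.0773, -0.2 rad is -0.1.

Emit:
{"method": "inch_along", "body": {"segments": [[[0, 0.0067, 0.0133, -0.05, 0, 0, 0], [0.0027, 0.0133, 0.0267, -0.1, 0, 0, 0], [0.0067, 0.0293, 0.0533, -0.1, 0, 0, 0], [0.008, 0.0453, 0.0773, -0.1, 0, 0, 0], [0.008, 0.0591, 0.0973, -0.1, 0, 0, 0], [0.008, 0.0591, 0.0973, -0.1, 0, 0, 0]]]}}

```text
time: 9.43
eef_pos: [0.4392, -0.1017, 0.0551]
tcp_rot: [0.973, -0.115, 0.022, -0.198]
contact_force: [-0.1, -0.9, 0.1]
opening: -0.001
finger_force: 0.0
```

Run:
```python
from h import *
import cv2
ROLL=DOWN2*R.from_rotvec([.4,0,0])
goto([-.081,-.0215,.056],ROLL);print(boxpose(),here()[0]['qpos'])
im=ctrl.read_camera("side")["pixels"][:,:,::-1]
cv2.imwrite("pics/c3.png",cv2.resize(im[180:310,170:310],(640,594),interpolation=3))
```

```text
row [0.0324, 0.0002, -0.0012] [-0.001, 0.0026, -0.0004]
(array([-0.1134, -0.0209,  0.0551]), array([[ 1.   , -0.   , -0.003],
       [ 0.001, -0.921,  0.39 ],
       [-0.003, -0.39 , -0.921]])) [-0.66078855  0.08377013  2.21706235  0.41929116  1.05625339  0.89676339]
```

View pics/c3.png

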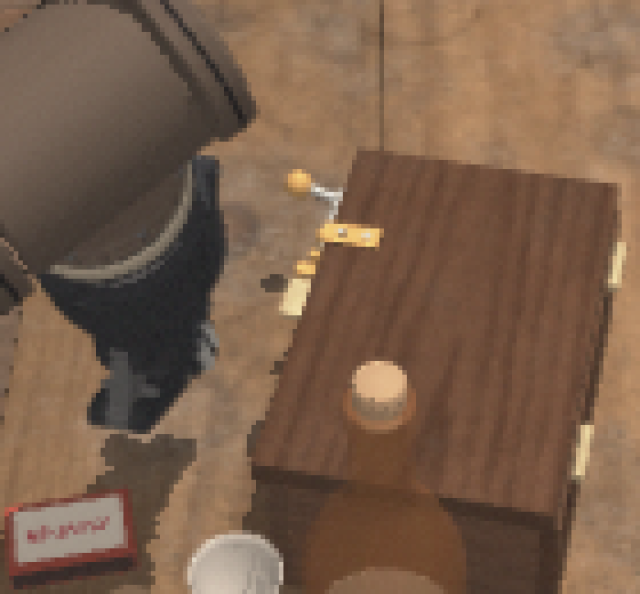

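The tip is at about (208,350), lower right in front of the tab at (296,296), and the path in under the tab is clear. Moving in, then lifting.

To row units: 0.0325 m is 0.0433, 0.03 m is 0.04.

Emit:
{"method": "inch_along", "body": {"segments": [[[0.0107, 0, 0, 0, 0, 0, 0], [0.0213, 0, 0, 0, 0, 0, 0], [0.032, 0, 0, 0, 0, 0, 0], [0.04, 0, 0, 0, 0, 0, 0], [0.0433, 0, 0, 0, 0, 0, 0], [0.0433, 0, 0, 0, 0, 0, 0]]]}}

```text
time: 10.22
eef_pos: [0.4716, -0.1102, 0.056]
tcp_rot: [0.973, -0.115, 0.023, -0.197]
contact_force: [-0.3, -0.5, 0.0]
opening: -0.002
finger_force: 0.0
```

Emit:
{"method": "inch_along", "body": {"segments": [[[0, -0.0013, -0.0053, 0, 0, 0, 0], [0, -0.004, -0.01, 0, 0, 0, 0], [0, -0.006, -0.0147, 0, 0, 0, 0], [0, -0.006, -0.0147, 0, 0, 0, 0]]]}}

```text
time: 10.72
eef_pos: [0.4718, -0.1106, 0.0685]
tcp_rot: [0.973, -0.115, 0.024, -0.197]
contact_force: [0.0, -0.5, 0.5]
opening: 0.004
finger_force: 0.0
```

Run:
```python
from h import *
import cv2
print(boxpose()[0])
im=ctrl.read_camera("side")["pixels"][:,:,::-1]
for t in("bolt_knob","lid_tab","hasp_eye"): print(t,[(np.round(RB.inv().apply(np.array(d["position"])-[B[0],B[1],0]),3).tolist(),round(d["conf"],2)) for d in ctrl.mark_of("side",t)[:1]])
cv2.imwrite("pics/c4.png",cv2.resize(im[180:310,170:310],(640,594),interpolation=3))
```

```text
[-0.0796 -0.022   0.0685]
bolt_knob [([-0.094, 0.095, 0.058], 0.6)]
lid_tab [([-0.204, 0.409, -0.003], 0.64)]
hasp_eye [([-0.071, 0.034, 0.057], 0.83)]
```

View pics/c4.png

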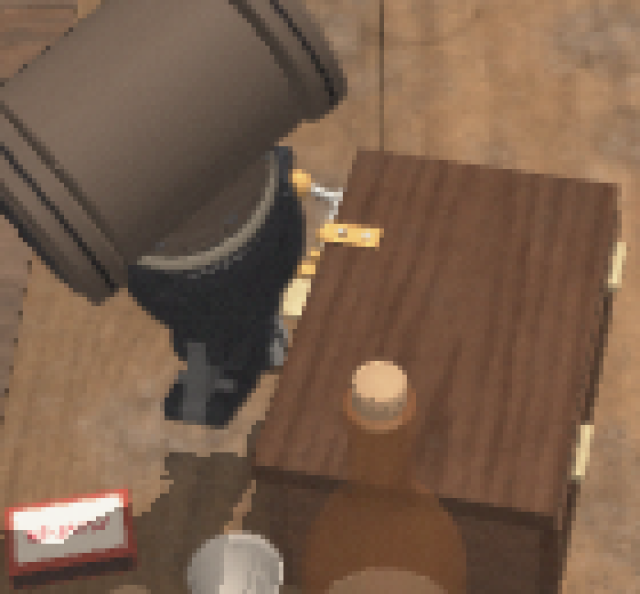

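Tip is just right of the tab (278,350 against 292,297) and only beginning to touch. I'll push it a few mm further along its axis under the tab, then lift.

To row units: 0.0045 m is 0.006, -0.0025 m is -0.0033.

Emit:
{"method": "inch_along", "body": {"segments": [[[0, -0.0013, 0.0027, 0, 0, 0, 0], [0, -0.0033, 0.006, 0, 0, 0, 0], [0, -0.0033, 0.006, 0, 0, 0, 0]]]}}

```text
time: 11.3
eef_pos: [0.4728, -0.1083, 0.0653]
tcp_rot: [0.974, -0.114, 0.024, -0.195]
contact_force: [-3.4, -6.0, 3.6]
opening: 0.003
finger_force: 3.3
```

Emit:
{"method": "inch_along", "body": {"segments": [[[0, -0.0013, -0.0033, 0, 0, 0, 0], [0, -0.0027, -0.006, 0, 0, 0, 0], [0, -0.004, -0.0093, 0, 0, 0, 0], [0, -0.0053, -0.0123, 0, 0, 0, 0], [0, -0.0067, -0.0153, 0, 0, 0, 0], [0, -0.008, -0.018, 0, 0, 0, 0], [0, -0.008, -0.018, 0, 0, 0, 0]]]}}

```text
time: 12.18
eef_pos: [0.4734, -0.1085, 0.0797]
tcp_rot: [0.974, -0.115, 0.025, -0.194]
contact_force: [0.5, -6.2, -1.6]
opening: -0.0
finger_force: 3.1
```

Run:
```python
from h import *
import cv2
print(boxpose()[0])
im=ctrl.read_camera("side")["pixels"][:,:,::-1]
for t in("bolt_knob","lid_tab","hasp_eye"): print(t,[(np.round(RB.inv().apply(np.array(d["position"])-[B[0],B[1],0]),3).tolist(),round(d["conf"],2)) for d in ctrl.mark_of("side",t)[:1]])
cv2.imwrite("pics/c5.png",cv2.resize(im[180:310,170:310],(640,594),interpolation=3))
```

```text
[-0.0785 -0.0196  0.0797]
bolt_knob [([-0.093, 0.095, 0.063], 0.58)]
lid_tab [([-0.075, 0.002, 0.092], 0.93)]
hasp_eye [([-0.073, 0.034, 0.068], 0.62)]
```

View pics/c5.png

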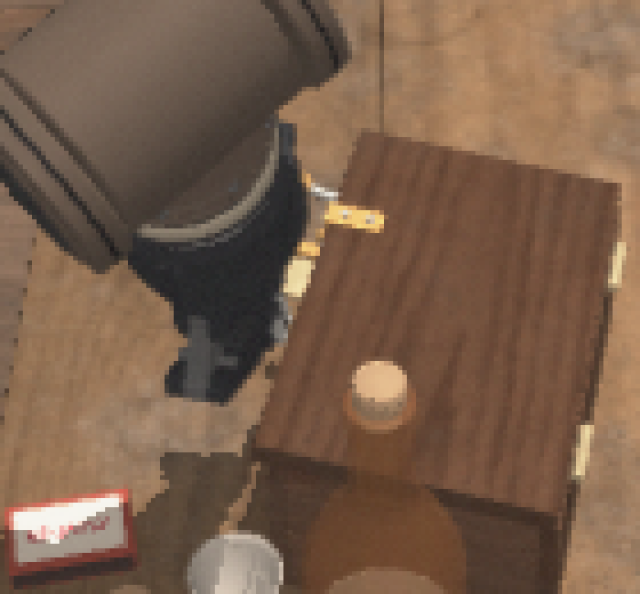

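The lid lifts: the tab reads z 0.092 (px 298,276), about 0.085 rad, and the eye has come up too. Next I work out the arc in tool axes.

Create arc.py:
```python
from h import *
s,p,r=here(); pb=RB.inv().apply(p-[B[0],B[1],0]); rb=RB.inv()*r
for a in sys.argv[3:]:
    t=float(a); c,sn=np.cos(t),np.sin(t)
    T=np.array([.068-.144*c+.004*sn,float(sys.argv[1]),.076+.144*sn+.004*c])
    q=T+[.006*c-.011,0,-float(sys.argv[2])]
    print(a,np.round(q,3),np.round(rb.inv().apply(q-pb),4))
```

```bash
python3 arc.py -.021 .011 .1 .2 .3 .4 .5 .6 .7 .8 .9
```

```text
.1 [-0.08  -0.021  0.083] [-0.0014 -0.0001 -0.0041]
.2 [-0.077 -0.021  0.098] [ 0.0011 -0.0056 -0.0172]
.3 [-0.074 -0.021  0.111] [ 0.005  -0.0109 -0.03  ]
.4 [-0.069 -0.021  0.125] [ 0.0101 -0.0161 -0.0423]
.5 [-0.062 -0.021  0.138] [ 0.0165 -0.021  -0.0541]
.6 [-0.055 -0.021  0.15 ] [ 0.0241 -0.0256 -0.0652]
.7 [-0.046 -0.021  0.161] [ 0.0328 -0.0299 -0.0755]
.8 [-0.036 -0.021  0.171] [ 0.0426 -0.0339 -0.0849]
.9 [-0.026 -0.021  0.18 ] [ 0.0532 -0.0374 -0.0934]
```

Careful with the scale: shifts go in shares of 0.75 m and turns go in shares of 2 rad. That gives: -0.0423 m is -0.0564, -0.036 m is -0.048.

Emit:
{"method": "inch_along", "body": {"segments": [[[-0.0013, 0, -0.0053, 0, 0, 0, 0], [0, -0.004, -0.0133, 0, 0, 0, 0], [0.0013, -0.0075, -0.0229, 0, 0, 0, 0], [0.004, -0.0107, -0.0313, 0, 0, 0, 0], [0.0067, -0.0147, -0.04, 0, 0, 0, 0], [0.01, -0.018, -0.048, 0, 0, 0, 0], [0.0133, -0.0213, -0.0564, 0, 0, 0, 0], [0.0133, -0.0213, -0.0564, 0, 0, 0, 0]]]}}

```text
time: 13.38
eef_pos: [0.4824, -0.1105, 0.1255]
tcp_rot: [0.973, -0.115, 0.024, -0.197]
contact_force: [0.3, 0.7, -0.1]
opening: -0.003
finger_force: 0.0
```

Run:
```python
from h import *
print(boxpose()[0])
ctrl.read_camera("side")
for t in("bolt_knob","lid_tab","hasp_eye","lid_hinge"): print(t,[(np.round(RB.inv().apply(np.array(d["position"])-[B[0],B[1],0]),3).tolist(),round(d["conf"],2)) for d in ctrl.mark_of("side",t)[:1]])
```

```bash
python3 arc.py -.021 .011 .4 .5 .6 .7 .8 .9 1.0
```

```text
[-0.0692 -0.0194  0.1255]
bolt_knob [([-0.095, 0.094, 0.061], 0.44)]
lid_tab [([-0.077, -0.001, 0.079], 0.84)]
hasp_eye [([-0.07, 0.037, 0.054], 0.66)]
lid_hinge [([0.074, -0.002, 0.077], 0.9)]
.4 [-0.069 -0.021  0.125] [ 0.0017  0.0015 -0.0011]
.5 [-0.062 -0.021  0.138] [ 0.008  -0.0034 -0.0129]
.6 [-0.055 -0.021  0.15 ] [ 0.0155 -0.0082 -0.024 ]
.7 [-0.046 -0.021  0.161] [ 0.0242 -0.0125 -0.0343]
.8 [-0.036 -0.021  0.171] [ 0.0339 -0.0165 -0.0438]
.9 [-0.026 -0.021  0.18 ] [ 0.0445 -0.0201 -0.0522]
1.0 [-0.014 -0.021  0.188] [ 0.056  -0.0233 -0.0597]
```

The tip slipped off the steep face when I eased the side pressure, and the lid fell shut (tab back at z 0.079). I'll retry with the tip about 8 mm deeper under the tab and keep a light side pressure.

Run:
```python
from h import *
ROLL=DOWN2*R.from_rotvec([.4,0,0])
for b in([-.113,-.024,.13],[-.113,-.024,.05],[-.079,-.024,.05],[-.079,-.018,.051]): goto(b,ROLL)
```

```text
row [-0.0428, 0.0023, -0.007] [-0.0003, 0.0007, -0.0005]
row [-0.0427, 0.0335, 0.0666] [-0.0003, 0.0007, -0.0005]
row [-0.0087, 0.0334, 0.0666] [-0.0003, 0.0007, -0.0005]
row [-0.0087, 0.0275, 0.068] [-0.0003, 0.0007, -0.0005]
```

To row units: 0.0666 m is 0.0888, 0.045 m is 0.06.

Emit:
{"method": "inch_along", "body": {"segments": [[[-0.0267, 0.0027, -0.0067, 0, 0, 0, 0], [-0.0573, 0.0031, -0.0093, 0, 0, 0, 0], [-0.0573, 0.016, 0.0267, 0, 0, 0, 0], [-0.0573, 0.0307, 0.06, 0, 0, 0, 0], [-0.0573, 0.0447, 0.0888, 0, 0, 0, 0], [-0.0573, 0.0447, 0.0888, 0, 0, 0, 0], [-0.04, 0.0447, 0.0888, 0, 0, 0, 0], [-0.024, 0.0447, 0.0888, 0, 0, 0, 0], [-0.0116, 0.0447, 0.0888, 0, 0, 0, 0], [-0.0116, 0.0447, 0.0888, 0, 0, 0, 0]]]}}

```text
time: 14.88
eef_pos: [0.4732, -0.1133, 0.0508]
tcp_rot: [0.973, -0.115, 0.024, -0.197]
contact_force: [-0.4, 0.1, -0.6]
opening: -0.003
finger_force: 0.0
```

Emit:
{"method": "inch_along", "body": {"segments": [[[0, -0.0027, 0.0013, 0, 0, 0, 0], [0, -0.0053, 0.0027, 0, 0, 0, 0], [0, -0.008, 0.0033, 0, 0, 0, 0], [0, -0.0107, 0.0047, 0, 0, 0, 0], [0, -0.0107, 0.0047, 0, 0, 0, 0]]]}}

```text
time: 15.5
eef_pos: [0.4743, -0.1043, 0.0503]
tcp_rot: [0.973, -0.115, 0.023, -0.197]
contact_force: [-0.3, 0.9, -0.0]
opening: -0.003
finger_force: 0.0
```

```bash
python3 -c "
from h import *
print(boxpose()[0])"
```

```text
[-0.0786 -0.0153  0.0503]
```

To row units: -0.0135 m is -0.018, -0.009 m is -0.012.

Emit:
{"method": "inch_along", "body": {"segments": [[[0, -0.0027, -0.006, 0, 0, 0, 0], [0, -0.0053, -0.012, 0, 0, 0, 0], [0, -0.008, -0.018, 0, 0, 0, 0], [0, -0.008, -0.018, 0, 0, 0, 0]]]}}

```text
time: 16.0
eef_pos: [0.4746, -0.1046, 0.0656]
tcp_rot: [0.973, -0.115, 0.024, -0.197]
contact_force: [0.0, -1.6, -1.5]
opening: 0.003
finger_force: 0.8
```

```bash
python3 -c "
from h import *
print(boxpose()[0])"
```

```text
[-0.0782 -0.0154  0.0656]
```

Emit:
{"method": "inch_along", "body": {"segments": [[[0, -0.0013, -0.0033, 0, 0, 0, 0], [0, -0.0027, -0.0067, 0, 0, 0, 0], [0, -0.004, -0.01, 0, 0, 0, 0], [0, -0.0053, -0.0133, 0, 0, 0, 0], [0, -0.0053, -0.0133, 0, 0, 0, 0]]]}}

```text
time: 16.62
eef_pos: [0.4744, -0.1045, 0.0761]
tcp_rot: [0.973, -0.115, 0.023, -0.197]
contact_force: [0.8, -1.3, -1.7]
opening: 0.001
finger_force: 0.9
```

Run:
```python
from h import *
print(boxpose()[0])
ctrl.read_camera("side")
for t in("bolt_knob","lid_tab","hasp_eye","lid_hinge"): print(t,[(np.round(RB.inv().apply(np.array(d["position"])-[B[0],B[1],0]),3).tolist(),round(d["conf"],2)) for d in ctrl.mark_of("side",t)[:1]])
```

```text
[-0.0785 -0.0154  0.0761]
bolt_knob [([-0.104, -0.143, -0.002], 0.73)]
lid_tab [([-0.075, -0.0, 0.101], 0.97)]
hasp_eye [([-0.074, 0.037, 0.078], 0.79)]
lid_hinge [([0.067, -0.002, 0.075], 0.7)]
```

Now it sits well, with only about 2 N and the tab at z 0.101. Following the arc with that depth.

```bash
python3 arc.py -.0145 .0245 .15 .2 .25 .3 .35 .4 .45 .5
```

```text
.15 [-0.079 -0.014  0.077] [-0.0002 -0.0013 -0.0008]
.2 [-0.077 -0.014  0.084] [ 0.0012 -0.004  -0.0073]
.25 [-0.076 -0.014  0.091] [ 0.0029 -0.0068 -0.0137]
.3 [-0.074 -0.014  0.098] [ 0.005  -0.0094 -0.0201]
.35 [-0.071 -0.014  0.105] [ 0.0073 -0.0121 -0.0263]
.4 [-0.069 -0.014  0.111] [ 0.0101 -0.0146 -0.0324]
.45 [-0.066 -0.014  0.118] [ 0.0131 -0.0172 -0.0383]
.5 [-0.062 -0.014  0.124] [ 0.0164 -0.0196 -0.0442]
```

To row units: -0.0263 m is -0.0351, -0.02 m is -0.0267.

Emit:
{"method": "inch_along", "body": {"segments": [[[0, -0.0017, -0.0013, 0, 0, 0, 0], [0.0013, -0.0053, -0.0097, 0, 0, 0, 0], [0.004, -0.0091, -0.0183, 0, 0, 0, 0], [0.0067, -0.0125, -0.0267, 0, 0, 0, 0], [0.0097, -0.016, -0.0351, 0, 0, 0, 0], [0.0097, -0.016, -0.0351, 0, 0, 0, 0]]]}}

```text
time: 17.62
eef_pos: [0.4807, -0.1043, 0.1055]
tcp_rot: [0.973, -0.114, 0.022, -0.198]
contact_force: [-5.5, 3.1, 0.2]
opening: -0.005
finger_force: 3.0
```

Run:
```python
from h import *
print(boxpose()[0])
ctrl.read_camera("side")
for t in("lid_tab","hasp_eye","lid_hinge"): print(t,[(np.round(RB.inv().apply(np.array(d["position"])-[B[0],B[1],0]),3).tolist(),round(d["conf"],2)) for d in ctrl.mark_of("side",t)[:1]])
```

```bash
python3 arc.py -.0145 .0245 .35 .4 .45 .5 .55 .6 .65 .7 .75 .8
```

```text
[-0.0724 -0.0137  0.1055]
lid_tab [([-0.069, 0.0, 0.124], 0.93)]
hasp_eye [([-0.069, 0.037, 0.104], 0.61)]
lid_hinge [([0.073, -0.002, 0.074], 0.74)]
.35 [-0.071 -0.014  0.105] [0.0013 0.0009 0.    ]
.4 [-0.069 -0.014  0.111] [ 0.004  -0.0017 -0.0061]
.45 [-0.066 -0.014  0.118] [ 0.007  -0.0043 -0.012 ]
.5 [-0.062 -0.014  0.124] [ 0.0103 -0.0067 -0.0179]
.55 [-0.059 -0.014  0.13 ] [ 0.0139 -0.0091 -0.0235]
.6 [-0.055 -0.014  0.136] [ 0.0178 -0.0114 -0.029 ]
.65 [-0.05  -0.014  0.142] [ 0.022  -0.0137 -0.0343]
.7 [-0.046 -0.014  0.147] [ 0.0265 -0.0158 -0.0394]
.75 [-0.041 -0.014  0.153] [ 0.0312 -0.0179 -0.0442]
.8 [-0.036 -0.014  0.158] [ 0.0361 -0.0198 -0.0488]
```

Run:
```python
from h import *
import cv2
im=ctrl.read_camera("side")["pixels"][:,:,::-1]
cv2.imwrite("pics/c6.png",cv2.resize(im[200:290,200:320],(800,600),interpolation=3))
```

```text
(no output)
```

View pics/c6.png

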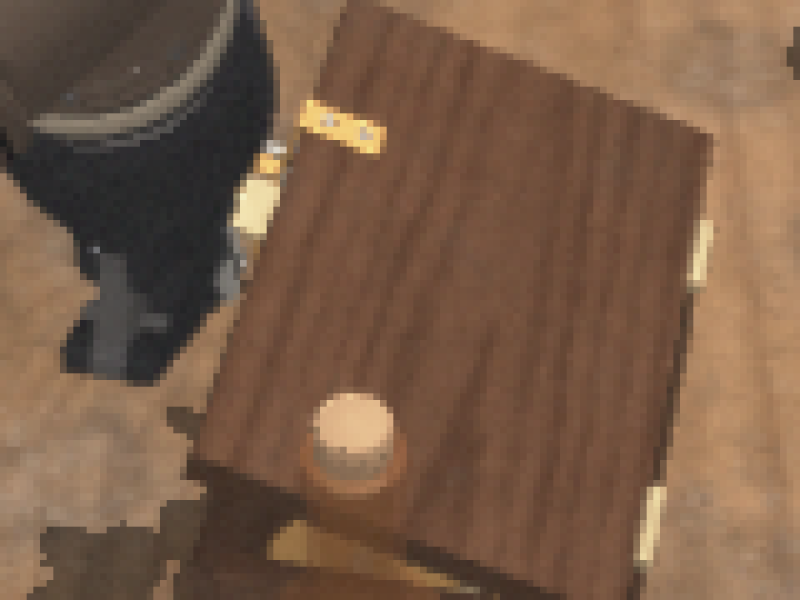

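The finger lies against the tab's right side (235,265), its front face pressing the lid edge. The lid is about 0.3 rad open and seen from below at lower left. From here a push back also opens it, so I continue the arc following the lid edge.

To row units: -0.0178 m is -0.0237, 0.0102 m is 0.0136.

Emit:
{"method": "inch_along", "body": {"segments": [[[0.0027, -0.0019, -0.0044, 0, 0, 0, 0], [0.0059, -0.0037, -0.0089, 0, 0, 0, 0], [0.0093, -0.0067, -0.016, 0, 0, 0, 0], [0.0136, -0.01, -0.0237, 0, 0, 0, 0], [0.0136, -0.01, -0.0237, 0, 0, 0, 0]]]}}

```text
time: 18.5
eef_pos: [0.4899, -0.1063, 0.1251]
tcp_rot: [0.973, -0.113, 0.02, -0.199]
contact_force: [-9.1, 2.8, 3.5]
opening: 0.004
finger_force: 4.8
```

Run:
```python
from h import *
print(boxpose()[0])
ctrl.read_camera("side")
for t in("lid_tab","hasp_eye","lid_hinge"): print(t,[(np.round(RB.inv().apply(np.array(d["position"])-[B[0],B[1],0]),3).tolist(),round(d["conf"],2)) for d in ctrl.mark_of("side",t)[:1]])
```

```text
[-0.063  -0.0136  0.1251]
lid_tab [([-0.06, -0.001, 0.143], 0.93)]
hasp_eye [([-0.065, 0.036, 0.122], 0.61)]
lid_hinge [([0.069, -0.002, 0.074], 0.75)]
```

To row units: -0.0203 m is -0.0271, -0.0147 m is -0.0196.

Emit:
{"method": "inch_along", "body": {"segments": [[[-0.0013, -0.0021, -0.0049, 0, 0, 0, 0], [-0.0013, -0.0041, -0.0099, 0, 0, 0, 0], [0.0027, -0.0063, -0.0147, 0, 0, 0, 0], [0.0067, -0.0083, -0.0196, 0, 0, 0, 0], [0.0107, -0.01, -0.0233, 0, 0, 0, 0], [0.0147, -0.0115, -0.0271, 0, 0, 0, 0], [0.0147, -0.0115, -0.0271, 0, 0, 0, 0]]]}}

```text
time: 19.58
eef_pos: [0.5014, -0.1101, 0.147]
tcp_rot: [0.973, -0.114, 0.022, -0.198]
contact_force: [-8.3, 0.3, 5.2]
opening: 0.003
finger_force: 4.2
```

Run:
```python
from h import *
print(boxpose()[0])
ctrl.read_camera("side")
for t in("lid_tab","hasp_eye","lid_hinge"): print(t,[(np.round(RB.inv().apply(np.array(d["position"])-[B[0],B[1],0]),3).tolist(),round(d["conf"],2)) for d in ctrl.mark_of("side",t)[:1]])
```

```text
[-0.0509 -0.0145  0.147 ]
lid_tab [([-0.046, -0.002, 0.166], 0.74)]
hasp_eye []
lid_hinge [([0.072, -0.002, 0.079], 0.97)]
```

The lid is now about 0.65 rad open and the tip is stable behind the edge. Before going further back, I check where the back rail is by triangulating its front edge from the two saved pictures.

Run:
```python
from h import *
import cv2
L={}
for c in("side","top"):
    r=ctrl.read_camera(c);K=np.array(r["camera_matrix"]);Rc=R.from_quat(r["orientation"])
    im=cv2.imread(f"pics/{c}0.png",0)
    ls=cv2.createLineSegmentDetector().detect(im)[0][:,0]; out=[]
    for l in ls:
        n=np.hypot(l[2]-l[0],l[3]-l[1])
        ok = (n>60) and (c=="side" and min(l[0],l[2])>290 or c=="top" and 60<min(l[1],l[3])<125)
        if not ok: continue
        d=[Rc.apply(np.linalg.inv(K)@[u,v,1]) for u,v in(l[:2],l[2:])]
        N=np.cross(*d); N/=np.linalg.norm(N)
        # plane N.(p-o)=0, at y=-.1: x as function of z
        o=np.array(r["xyz"]); f=lambda z:o[0]-(N[1]*(-.1-o[1])+N[2]*(z-o[2]))/N[0]
        out.append((round(n),l.round().astype(int).tolist(),round(N[1],3),[round(f(z),3) for z in(0,.3,.5)]))
    for o in sorted(out,reverse=True)[:7]: print(c,*o)
```

```text
side 363 [312, 34, 415, 382] 0.0 [np.float64(0.806), np.float64(0.695), np.float64(0.62)]
side 263 [511, 220, 366, 0] -0.0 [np.float64(1.16), np.float64(0.904), np.float64(0.734)]
side 209 [384, 0, 511, 166] -0.0 [np.float64(1.261), np.float64(0.964), np.float64(0.766)]
side 144 [406, 382, 367, 243] -0.001 [np.float64(0.791), np.float64(0.686), np.float64(0.615)]
side 97 [366, 240, 340, 147] 0.002 [np.float64(0.791), np.float64(0.685), np.float64(0.614)]
side 76 [340, 146, 319, 73] 0.0 [np.float64(0.791), np.float64(0.685), np.float64(0.615)]
top 425 [1, 88, 426, 101] 0.002 [np.float64(0.821), np.float64(0.693), np.float64(0.608)]
top 70 [417, 106, 347, 104] 0.001 [np.float64(0.806), np.float64(0.682), np.float64(0.599)]
top 61 [346, 103, 284, 102] 0.004 [np.float64(0.807), np.float64(0.683), np.float64(0.599)]
```

Rail edge comes out at x≈0.70, z≈0.25, and the finger only needs to reach x≈0.61. That's safe, so I continue.

To row units: -0.0241 m is -0.0321, -0.0161 m is -0.0215.

Emit:
{"method": "inch_along", "body": {"segments": [[[0.0013, -0.0027, -0.006, 0, 0, 0, 0], [0.0073, -0.0051, -0.0119, 0, 0, 0, 0], [0.012, -0.0071, -0.0167, 0, 0, 0, 0], [0.018, -0.0091, -0.0215, 0, 0, 0, 0], [0.0247, -0.0113, -0.0267, 0, 0, 0, 0], [0.0313, -0.0136, -0.0321, 0, 0, 0, 0], [0.0313, -0.0136, -0.0321, 0, 0, 0, 0]]]}}

```text
time: 20.75
eef_pos: [0.526, -0.116, 0.1728]
tcp_rot: [0.973, -0.115, 0.024, -0.197]
contact_force: [-2.0, 0.6, 1.4]
opening: -0.003
finger_force: 1.0
```

Run:
```python
from h import *
print(boxpose()[0])
ctrl.read_camera("side")
for t in("lid_tab","hasp_eye","lid_hinge"): print(t,[(np.round(RB.inv().apply(np.array(d["position"])-[B[0],B[1],0]),3).tolist(),round(d["conf"],2)) for d in ctrl.mark_of("side",t)[:1]])
```

```text
[-0.0256 -0.0146  0.1728]
lid_tab [([-0.019, -0.003, 0.19], 0.82)]
hasp_eye [([-0.034, 0.036, 0.174], 0.84)]
lid_hinge [([0.068, -0.004, 0.076], 0.84)]
```

To row units: 0.04 m is 0.0533, 0.0345 m is 0.046.

Emit:
{"method": "inch_along", "body": {"segments": [[[0.0067, -0.002, -0.0048, 0, 0, 0, 0], [0.0144, -0.004, -0.0095, 0, 0, 0, 0], [0.022, -0.0057, -0.0133, 0, 0, 0, 0], [0.0299, -0.0073, -0.0173, 0, 0, 0, 0], [0.038, -0.0084, -0.02, 0, 0, 0, 0], [0.046, -0.0093, -0.022, 0, 0, 0, 0], [0.0533, -0.01, -0.0233, 0, 0, 0, 0], [0.0533, -0.01, -0.0233, 0, 0, 0, 0]]]}}

```text
time: 21.95
eef_pos: [0.5644, -0.1252, 0.1912]
tcp_rot: [0.973, -0.115, 0.024, -0.197]
contact_force: [-0.5, 0.1, 0.3]
opening: -0.003
finger_force: 0.2
```

Run:
```python
from h import *
print(boxpose()[0],here()[0]["qpos"])
ctrl.read_camera("side")
for t in("lid_tab","hasp_eye","lid_hinge","bolt_knob"): print(t,[(np.round(RB.inv().apply(np.array(d["position"])-[B[0],B[1],0]),3).tolist(),round(d["conf"],2)) for d in ctrl.mark_of("side",t)[:1]])
```

```text
[ 0.0139 -0.0146  0.1912] [-0.55847892  0.14525122  1.85632048  0.39384269  1.294588    1.10918748]
lid_tab [([0.019, 0.001, 0.212], 0.71)]
hasp_eye [([0.003, 0.04, 0.2], 0.97)]
lid_hinge [([0.072, -0.001, 0.076], 0.76)]
bolt_knob [([-0.096, 0.092, 0.06], 0.61)]
```

To row units: 0.045 m is 0.06, 0.012 m is 0.016.

Emit:
{"method": "inch_along", "body": {"segments": [[[0.008, -0.0011, -0.0027, 0, 0, 0, 0], [0.016, -0.0021, -0.0053, 0, 0, 0, 0], [0.024, -0.0031, -0.0073, 0, 0, 0, 0], [0.032, -0.0031, -0.0073, 0, 0, 0, 0], [0.0387, -0.0031, -0.0073, 0, 0, 0, 0], [0.0453, -0.0031, -0.0073, 0, 0, 0, 0], [0.0507, -0.0031, -0.0073, 0, 0, 0, 0], [0.056, -0.0031, -0.0073, 0, 0, 0, 0], [0.06, -0.0031, -0.0073, 0, 0, 0, 0], [0.06, -0.0031, -0.0073, 0, 0, 0, 0]]]}}

```text
time: 23.45
eef_pos: [0.6079, -0.1355, 0.1972]
tcp_rot: [0.973, -0.115, 0.023, -0.197]
contact_force: [0.5, -1.1, -0.5]
opening: 0.004
finger_force: 0.0
```

Run:
```python
from h import *
print(boxpose()[0])
ctrl.read_camera("side")
for t in("lid_tab","hasp_eye","lid_hinge","bolt_knob"): print(t,[(np.round(RB.inv().apply(np.array(d["position"])-[B[0],B[1],0]),3).tolist(),round(d["conf"],2)) for d in ctrl.mark_of("side",t)[:1]])
```

```text
[ 0.0586 -0.0145  0.1972]
lid_tab [([0.072, -0.002, 0.22], 0.7)]
hasp_eye []
lid_hinge [([0.07, -0.001, 0.081], 0.6)]
bolt_knob [([-0.094, 0.092, 0.061], 0.62)]
```

To row units: 0.014 m is 0.0187, 0.012 m is 0.016.

Emit:
{"method": "inch_along", "body": {"segments": [[[0.004, 0, 0, 0, 0, 0, 0], [0.008, 0, 0, 0, 0, 0, 0], [0.012, 0, 0, 0, 0, 0, 0], [0.016, 0, 0, 0, 0, 0, 0], [0.0187, 0, 0, 0, 0, 0, 0], [0.0187, 0, 0, 0, 0, 0, 0], [0.0187, 0, 0, 0, 0, 0, 0], [0.0187, 0, 0, 0, 0, 0, 0]]]}}

```text
time: 24.7
eef_pos: [0.6213, -0.1387, 0.1972]
tcp_rot: [0.973, -0.115, 0.023, -0.197]
contact_force: [-0.4, 0.7, 0.5]
opening: 0.0
finger_force: 0.0
```

Run:
```python
from h import *
print(boxpose()[0])
ctrl.read_camera("side");ctrl.read_camera("top")
for c in("side","top"):
  for t in("lid_tab","lid_hinge"): print(t,[(np.round(RB.inv().apply(np.array(d["position"])-[B[0],B[1],0]),3).tolist(),round(d["conf"],2)) for d in ctrl.mark_of(c,t)[:1]])
```

```text
[ 0.0724 -0.0145  0.1972]
lid_tab [([0.097, -0.001, 0.218], 0.96)]
lid_hinge [([0.068, -0.005, 0.073], 0.78)]
lid_tab [([0.092, 0.0, 0.218], 0.59)]
lid_hinge [([0.069, -0.002, 0.079], 0.93)]
```

The lid reads about 1.73 rad, so it's on its stop with no contact on the finger. Backing straight out and up, then checking.

To row units: -0.17 m is -0.2267, -0.14 m is -0.1867.

Emit:
{"method": "inch_along", "body": {"segments": [[[-0.0133, 0, 0, 0, 0, 0, 0], [-0.04, 0, 0, 0, 0, 0, 0], [-0.08, -0.0133, -0.0267, 0, 0, 0, 0], [-0.1333, -0.04, -0.08, 0, 0, 0, 0], [-0.1867, -0.06, -0.1333, 0, 0, 0, 0], [-0.2267, -0.06, -0.1467, 0, 0, 0, 0], [-0.2267, -0.06, -0.1467, 0, 0, 0, 0], [-0.2267, -0.06, -0.1467, 0, 0, 0, 0], [-0.2267, -0.06, -0.1467, 0, 0, 0, 0]]]}}

```text
time: 26.12
eef_pos: [0.456, -0.1004, 0.315]
tcp_rot: [0.973, -0.115, 0.022, -0.198]
contact_force: [-0.0, -0.3, -0.2]
opening: 0.002
finger_force: 0.0
```

Run:
```python
from h import *
import cv2
ims=[ctrl.read_camera(c)["pixels"][:,:,::-1] for c in("side","top")]
for c in("side","top"):
  for t in("lid_tab","lid_hinge","bolt_knob"): print(c,t,[(np.round(RB.inv().apply(np.array(d["position"])-[B[0],B[1],0]),3).tolist(),round(d["conf"],2)) for d in ctrl.mark_of(c,t)[:1]])
  for t in("bottle_1","jigger","matchbox","cork_1","coaster_stack","wine_glass_3"): print(c,t,[(np.round(d["position"],3).tolist(),round(d["conf"],2)) for d in ctrl.mark_of(c,t)[:1]])
a=[cv2.resize(i[120:380,v:v+260],(400,400),interpolation=3) for i,v in zip(ims,(130,200))]
cv2.imwrite("pics/c7.png",np.hstack(a))
```

```text
side lid_tab [([0.096, -0.003, 0.217], 0.62)]
side lid_hinge [([0.07, -0.002, 0.08], 0.59)]
side bolt_knob [([-0.093, 0.093, 0.06], 0.64)]
side bottle_1 [([0.527, -0.287, -0.002], 0.69)]
side jigger [([0.461, -0.236, 0.004], 0.87)]
side matchbox [([0.384, -0.17, 0.004], 0.88)]
side cork_1 [([0.525, -0.284, -0.004], 0.65)]
side coaster_stack [([0.651, -0.129, 0.213], 0.63)]
side wine_glass_3 [([0.592, 0.312, -0.003], 0.61)]
top lid_tab [([0.093, 0.002, 0.217], 0.57)]
top lid_hinge [([0.07, -0.002, 0.078], 0.97)]
top bolt_knob [([-0.09, 0.093, 0.063], 0.62)]
top bottle_1 []
top jigger []
top matchbox []
top cork_1 []
top coaster_stack [([0.454, 0.336, -0.003], 0.89)]
top wine_glass_3 [([0.59, 0.309, 0.002], 0.72)]
```

View pics/c7.png

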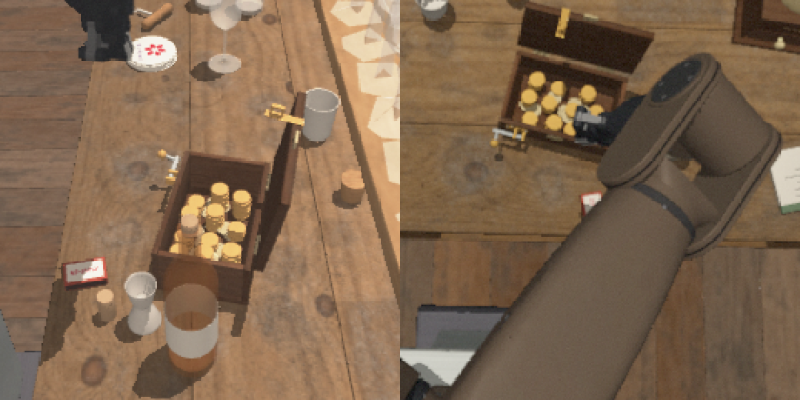

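The lid rests open past vertical (side crop 285,180), the bolt is drawn (168,160), the bystanders stand where they were, and the arm is clear of everything. Handing in.

```bash
python3 -c "
from plant import ctrl
print(ctrl.sign_off())"
```

```text
the job is handed in; nothing more can be done
None
```

The job is handed in at about 26 s: the bolt is fully drawn to the left and the lid rests open on its stop, with the box and everything around it where they stood and the arm clear; on the first lift the lid slipped off the fingertip and fell shut once, and the second try opened it.

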